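# Park the jeweller's bench lamp

## Robot

A 6-joint arm with a two-finger parallel gripper is mounted at the origin on the work surface. World frame = base frame: x ahead of the robot, y to its left, z up, the work surface at z = 0. Lengths are in mm, angles in rad, forces in N, time in s.
With the tool pointing down it reaches from about 300 to 775 mm from the base axis. Payload 14.6 kg.
Tool frame: the origin (TCP) lies midway between the tips of the shut fingers; the grasp point (between the pads) lies 19 mm behind it; y points along the fingers, z is the direction in which the jaws open and shut, and the axes are right-handed (so a half turn about y gives the same grasp; the last joint's range is limited). The gripper opens to 94 mm and grips with 3 to 60 N. Pads are 16 mm wide; open, the fingers measure 119 mm over their backs; the gripper's body (75 mm by 177 mm) begins 78 mm behind the grasp point.
Start: joints at [-1.403, 0.3, 1.521, -0, 1.321, -0.067], TCP at [127.95, -534.9, 178.246] pointing down, gripper open.
Joint ranges: [-3.03, 3.03], [-0.79, 2.21], [0.23, 2.52], [-1.04, 4.18], [0, 3.07], [-2.55, 2.55]. Speed limits (rad/s): [2.22, 2.22, 2.57, 3.14, 3.14, 3.14].

## Interface

Orientations are given as [roll, pitch, yaw] about the fixed x, y, z axes, in that order (R = Rz(yaw) Ry(pitch) Rx(roll)).
In Python, from cell import manip gives the robot as it stands.
- The arm moves only by the tool play_rows, never from a script. Its argument "series" is a list of rows, each a list of 3 entries, a list of its own where there are three numbers: the shift along the tool's x, y, z in m, then the turn about the tool's y in rad, then the closure, from 0 (fully open) to 1 (shut). In form: [[[dx, dy, dz], twist, grip], ...]. A call has 1 to 20 rows; each row is the pose to reach, as a shift and turn from the pose measured when the call began, along the tool's axes at that moment; what a row does not reach only later rows make up. A row lasts 1/10 s, in which the tool goes at most 50 mm and 8.59 degrees, less where a joint would pass 70% of its speed; a pose out of reach is approached as far as the arm can. A call with a gripper value outside its range is refused whole. The fingers move at their own pace and stop on an object; "squeeze" is the grip in N (left out, the last holds). Time passes only in rows, so rows that repeat a pose let the fingers close. It gives the time, the measured TCP pose, the force and the opening at its end, in the units of the state.
- manip.read_state(): the state, without advancing time (a new reading comes with each control period).
- manip.camera(name): name is "scene" or "top" or "wrist"; returns the picture (400x640x3 uint8, red, green, blue); there is no depth.
- manip.camera_params(name): a dict with "K" (3x3 intrinsics, pixels), "dist_coeffs" ([k1, k2, p1, p2, k3] as OpenCV has them; the pictures are not rectified), "rvec" (rotation vector, rad) and "tvec" (3), from world to camera coordinates, as OpenCV has them. Camera axes: x right, y down, z forward; pixel columns grow to the right and rows downward; lengths in mm; the calibration is good to about 2 mm. A picture is of the moment at which its call begins: read the wrist's pose just before it. camera_params takes no time and is no camera call; for the wrist camera it gives the pose at the moment of the call.
- manip.sign_off(): hands the job in, once; it reports no verdict.
The state is a dict: "clock": time; "joints": joint angles; "qd": joint speeds; "effort": joint torques, N m; "eef_pos": TCP position; "eef_rot": TCP orientation; "wrist_force": force on the tool from outside, world axes, zero at the start; "moment": the same for the moment, N m; "finger_gap": finger opening in mm.
Only numpy, scipy, OpenCV 4.12 (cv2) and the standard library are available. Lean on these libraries where they do the work, as an engineer would, in place of code of your own. Each camera call takes 0.05 s, during which the arm holds its last target. There are 200 camera calls.

## Task

The work on the ring is finished: push the counterweighted bench lamp's head up and back past its balance point, so that it tips over by itself and stays raised against its rear stop when you let go, then press the round button on the lamp's foot all the way down and let it come up again. Only push with the tips or the outside of the fingers and do it gently: do not grip or fling the lamp, and leave everything else on the bench where it is.

Things in the scene. Friction and masses are not known exactly. Their poses are not given: they have to be found in the camera images.
- lamp: Lamp foot, fixed: dark steel plate 170 (x) by 130 mm (y), 16 thick, from x -70 to +100 mm. Origin on the table, z up; its -x side faces the robot (yaw up to 0.4 rad). Two cheeks, 56 mm wide overall, 110 tall, at x +60 carry the arm's pivot axis: parallel to y, at x +60, z +90 mm. The button stands at x -30, y 0.
- lamp_edge (a point): Middle of the lamp head's front face, the one farthest from the pivot, facing the robot; axes as the foot's when lowered, turning with the arm. The head is a black bar 220 mm long (along the foot's y), 50 deep, 18 thick. Lowered, this point is at x -145, y 0, z 215 mm in the foot's frame, 205 before and 125 mm above the pivot axis; it swings up and to the foot's +x. An arched 16 mm neck joins it to the pivot.
- lamp_arm (a joint): Angle of the lamp arm in rad: 0 lowered on its lower stop (head level), 1.25 fully raised on its rear stop, the head then standing upright above and behind the pivot. Its balance point is about 0.65: let go below, it falls back; above about 0.75 it tips on by itself. The hinge is damped: it tips slowly (under 1.5 rad/s) by itself. Pushing it at the front edge takes about 2 to 6 N.
- power_top (a point): Centre of the top of the round metal push button, 34 mm in diameter, on the lamp's foot; about 38 mm above the table when not pressed. Pressed straight down; the spring brings it back up.
- power (a joint): Travel of the push button in m: 0 up, 0.006 fully down, which takes about 5 N.
- bench_block: square steel bench block, 65 x 65 x 20 mm, loose, lying on the table beyond the robot-side end of the lamp's foot, roughly under the lamp head; origin under its centre. To be left alone.
- ring_blank: small brass ring blank, 23 mm outside diameter, 7 mm high, lying flat on the bench block; origin under its centre. To be left alone.
- jar: small closed amber glass jar, 48 mm diameter, 55 mm tall, standing loose; origin under its centre. To be left alone.
- clamp: wooden ring clamp, 110 x 30 x 18 mm with a round brass collar 35 mm in diameter rising to 24 mm, lying loose; origin under its centre. To be left alone.
- file: flat file with wooden handle, 225 mm long along its x, 22 mm thick at the handle, lying loose; origin underneath, near its middle (blade end at x +120 mm, handle end at x -105 mm). To be left alone.
- mandrel_stand: tapered steel ring mandrel standing upright on a loose 80 x 80 mm wooden base, 122 mm tall in all; origin under its centre. To be left alone.
- tray: loose wooden tray with four compartments, 120 x 90 x 25 mm; origin under its centre. To be left alone.

How it is judged:
By the outcome, as a careful person would: the job done as asked, in the order asked, and still so for the second after the job is handed in, with the robot touching nothing.
It also fails if it takes over 45 s, if anything falls off the work surface, if the arm or the gripper's body presses on something with over 40 N, if the wrist force passes 120 N, or if a joint passes its speed limit or range.

## Working session

There is one attempt and no reset: what is moved stays moved. The work goes in short steps, Python scripts to look and compute and a tool call to move; the robot and the scene stay as the last step left them, time stands still between calls to the robot, and variables do not carry over. Pictures are saved under pics/ and viewed, about 8 in all and at most 12, crops included, and the job is handed in when it is done.

Besides the shell and the picture viewer there is one more tool, called after ">>>" as name([rows], argument=value, ...), one row to a line, values as JSON. play_rows: Moves the arm, as the interface text tells. Its arguments: {"type":"object","properties":{"series":{"type":"array","items":{"type":"array"}},"squeeze":{"type":"number"}},"required":["series"]}

```bash
mkdir -p pics; ls; python3 - <<'E'
from cell import manip
import cv2
for n in("scene","top"):
    cv2.imwrite(f"pics/{n}0.png",manip.camera(n)[:,:,::-1])
s=manip.read_state();print(s)
for n in("scene","top","wrist"):print(manip.camera_params(n))
E
```

```text
pics
{'clock': 0.1, 'joints': array([-1.40259350e+00,  3.00390753e-01,  1.52147667e+00, -1.01439666e-06,
        1.32070024e+00, -6.65790819e-02]), 'qd': array([ 0.00030929, -0.00389309, -0.00332168,  0.00112178, -0.00041858,
       -0.00112803]), 'effort': array([ 9.50006215e-04, -5.32644010e+01, -3.53284049e+01,  7.08943745e-02,
        2.34851689e-02, -4.87987643e-05]), 'eef_pos': array([ 127.91401487, -534.66728958,  177.77458606]), 'eef_rot': array([-1.57176924e+00,  6.38865605e-05, -2.90681052e+00]), 'wrist_force': array([-0.41215825,  0.7528282 , -0.98050204]), 'moment': array([ 0.02373194, -0.02260848, -0.05138195]), 'finger_gap': 93.85998382787913}
{'K': array([[432.35904769,   0.        , 320.06216448],
       [  0.        , 432.35904769, 202.64212147],
       [  0.        ,   0.        ,   1.        ]]), 'dist_coeffs': array([-0.10609035,  0.        ,  0.        ,  0.        ,  0.        ]), 'rvec': array([ 2.24245329,  0.87054631, -0.3727773 ]), 'tvec': array([-439.17216691, -192.82553935, 1301.23364665])}
{'K': array([[496.25968435,   0.        , 319.04360592],
       [  0.        , 496.25968435, 194.42656787],
       [  0.        ,   0.        ,   1.        ]]), 'dist_coeffs': array([-0.01369606,  0.        ,  0.        ,  0.        ,  0.        ]), 'rvec': array([ 2.16934142, -2.13069114,  0.11576761]), 'tvec': array([  14.16374223,  622.84381071, 1067.3909985 ])}
{'K': array([[305.95925766,   0.        , 320.28333604],
       [  0.        , 305.95925766, 203.41892381],
       [  0.        ,   0.        ,   1.        ]]), 'dist_coeffs': array([0.0175963, 0.       , 0.       , 0.       , 0.       ]), 'rvec': array([-2.30306577,  1.81781643,  0.23354678]), 'tvec': array([-549.52181205,  -26.14068407,  391.7210318 ])}
```

View pics/scene0.png

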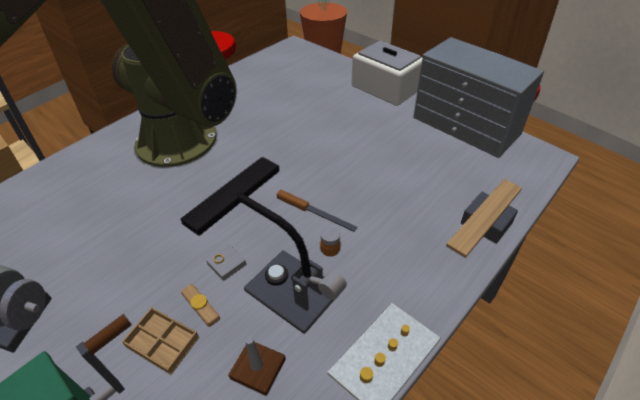

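View pics/top0.png

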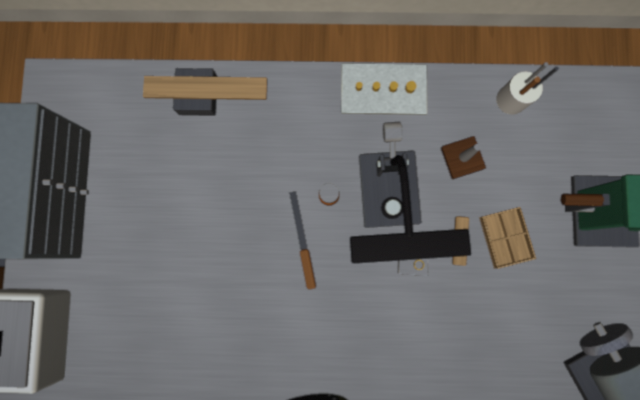

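Scene view: lamp in the middle, with the head lowered toward the robot and the button at (276,273). In the top view the button is at (393,207), the head bar spans (350..471, 229..263), and the foot runs from (360,154) to (421,222). Next I'll measure.

```bash
cat > h.py <<'E'
import numpy as np, cv2
from cell import manip
def ray(p,P):
    R=cv2.Rodrigues(P["rvec"])[0]; c=-R.T@P["tvec"]
    u=cv2.undistortPoints(np.array([[p]],float),P["K"],P["dist_coeffs"])[0,0]
    return c,R.T@np.r_[u,1]
def onz(p,z,P):
    c,d=ray(p,P); return c+d*(z-c[2])/d[2]
def proj(X,P): return cv2.projectPoints(np.array(X,float).reshape(-1,3),P["rvec"],P["tvec"],P["K"],P["dist_coeffs"])[0][:,0]
E
python3 - <<'E'
from h import *
P=manip.camera_params("top"); im=cv2.imread("pics/top0.png"); g=cv2.cvtColor(im,cv2.COLOR_BGR2GRAY)
m=((g<22)*255).astype(np.uint8); m[:200]=0;m[300:]=0;m[:,:340]=0;m[:,480:]=0
m=cv2.morphologyEx(m,cv2.MORPH_OPEN,np.ones((13,13)))
c=max(cv2.findContours(m,0,2)[0],key=cv2.contourArea);r=cv2.minAreaRect(c);print(r)
b=cv2.boxPoints(r)
print("bar@224",[onz(p,224,P).round(1)[:2] for p in b])
w=((g>150)*255).astype(np.uint8); w[:195]=0;w[220:]=0;w[:,:378]=0;w[:,405:]=0
c=max(cv2.findContours(w,0,2)[0],key=cv2.contourArea);q=cv2.minEnclosingCircle(c);print(q,"button",onz(q[0],38,P))
for p in [(360,154),(414,151),(421,222),(364,227)]:print("foot",onz(p,16,P).round(1))
E
```

```text
Traceback (most recent call last):
ValueError: max() iterable argument is empty
```

```bash
python3 - <<'E'
from h import *
P=manip.camera_params("top"); im=cv2.imread("pics/top0.png"); g=cv2.cvtColor(im,cv2.COLOR_BGR2GRAY)
print(g[247,340:480:6],g[225:270:3,440])
m=((g<40)*255).astype(np.uint8); m[:200]=0;m[300:]=0;m[:,:340]=0;m[:,480:]=0
m=cv2.morphologyEx(m,cv2.MORPH_OPEN,np.ones((13,13)))
c=max(cv2.findContours(m,0,2)[0],key=cv2.contourArea);r=cv2.minAreaRect(c);print(r)
b=cv2.boxPoints(r)
print("bar@224",[onz(p,224,P).round(1)[:2] for p in b])
w=((g>140)*255).astype(np.uint8); w[:195]=0;w[220:]=0;w[:,:378]=0;w[:,405:]=0
c=max(cv2.findContours(w,0,2)[0],key=cv2.contourArea);q=cv2.minEnclosingCircle(c);print(q,"button",onz(q[0],38,P))
for p in [(360,154),(414,151),(421,222),(364,227)]:print("foot",onz(p,16,P).round(1))
E
```

```text
[123 122  26  28  27  27  27  26  27  26  26  25  26  26  26  26  25  25
  25  26  25  24 116 120] [125 122  33  24  25  26  25  26  26  26  27 112 122 125 120]
((409.8598937988281, 245.43321228027344), (25.602243423461914, 117.42533874511719), 86.12147521972656)
bar@224 [array([522.6, -36.8]), array([ 540.9, -251. ]), array([ 494.5, -253.3]), array([476.3, -40.4])]
((392.5, 206.86363220214844), 6.881927013397217) button [ 597.54613287 -138.15443089   38.        ]
foot [720.4 -66.5  16. ]
foot [ 729.4 -190.2   16. ]
foot [ 566.6 -205.2   16. ]
foot [553.1 -77.   16. ]
```

>>> play_rows([
  [[-0.02,0.001,-0.015],0.01,1],
  [[-0.05,0.003,-0.037],0.02,1],
  [[-0.08,0.004,-0.059],0.03,1],
  [[-0.11,0.005,-0.081],0.04,1],
  [[-0.14,0.006,-0.103],0.05,1],
  [[-0.17,0.007,-0.125],0.06,1],
  [[-0.2,0.008,-0.147],0.07,1],
  [[-0.23,0.01,-0.169],0.085,1],
  [[-0.26,0.011,-0.191],0.1,1],
  [[-0.29,0.013,-0.213],0.11,1],
  [[-0.32,0.014,-0.235],0.12,1],
  [[-0.35,0.016,-0.258],0.13,1],
  [[-0.375,0.017,-0.276],0.14,1],
  [[-0.395,0.018,-0.291],0.15,1],
  [[-0.4055,0.018,-0.2985],0.151,1],
  [[-0.4055,0.018,-0.2985],0.151,1],
  [[-0.4055,0.018,-0.2985],0.151,1],
], squeeze=10)

```text
clock: 1.8
eef_pos: [452.4, -150.5, 160.0]
eef_rot: [-1.572, -0.001, -3.058]
wrist_force: [-0.1, -0.6, -0.1]
finger_gap: 0.4
```

```bash
python3 - <<'E'
from h import *
s=manip.read_state();print({k:np.round(s[k],3) for k in s if k!='effort'})
P=manip.camera_params("wrist")
cv2.imwrite("pics/w1.png",manip.camera("wrist")[:,:,::-1])
P=manip.camera_params("scene");cv2.imwrite("pics/s1.png",manip.camera("scene")[:,:,::-1])
E
python3 -c "
import cv2,numpy as np
a=cv2.imread('pics/w1.png');b=cv2.imread('pics/s1.png')[100:350,120:440]
b=cv2.resize(b,(512,400));a=a[:,:]
a=cv2.resize(a,(480,300));b=cv2.resize(b,(384,300))
cv2.imwrite('pics/c1.png',np.vstack([cv2.copyMakeBorder(a,0,0,0,0,0),cv2.copyMakeBorder(b,0,0,0,96,0)]))"
```

```text
{'clock': np.float64(1.8), 'joints': array([-3.980e-01,  1.540e-01,  1.744e+00,  1.000e-03,  1.244e+00,
        1.088e+00]), 'qd': array([-0.015, -0.006,  0.003,  0.001,  0.001,  0.002]), 'eef_pos': array([ 452.395, -150.5  ,  159.979]), 'eef_rot': array([-1.572e+00, -1.000e-03, -3.058e+00]), 'wrist_force': array([-0.079, -0.556, -0.071]), 'moment': array([ 0.038, -0.04 ,  0.013]), 'finger_gap': np.float64(0.37)}
```

View pics/c1.png

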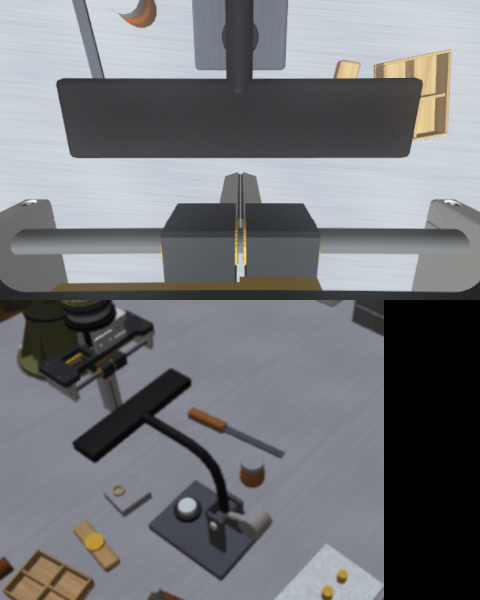

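The closed fingers are in front of the middle of the bar, about 22 mm short of it and well centred. I'll push slowly along the edge's arc.

>>> play_rows([
  [[-0.007,0,0],0,1],
  [[-0.014,0,0],0,1],
  [[-0.019,0,0],0,1],
  [[-0.022,0,0],0,1],
  [[-0.024,-0.0038,0],0,1],
  [[-0.026,-0.0076,0],0,1],
  [[-0.028,-0.0115,0],0,1],
  [[-0.0302,-0.0154,0],0,1],
  [[-0.0346,-0.0227,0],0,1],
  [[-0.0393,-0.03,0],0,1],
  [[-0.0442,-0.037,0],0,1],
  [[-0.0491,-0.044,0],0,1],
  [[-0.0491,-0.044,0],0,1],
])

```text
clock: 3.2
eef_pos: [502.1, -146.8, 205.2]
eef_rot: [-1.571, 0.001, -3.058]
wrist_force: [-2.9, -0.2, 1.1]
finger_gap: 0.4
```

```bash
python3 - <<'E'
from h import *
s=manip.read_state();print({k:np.round(s[k],3) for k in ('eef_pos','wrist_force','moment','joints')})
cv2.imwrite("pics/w2.png",manip.camera("wrist")[:,:,::-1])
cv2.imwrite("pics/s2.png",manip.camera("scene")[:,:,::-1])
a=cv2.imread('pics/w2.png');b=cv2.imread('pics/s2.png')[100:350,120:440]
a=cv2.resize(a,(480,300));b=cv2.resize(b,(384,300))
cv2.imwrite('pics/c2.png',np.vstack([a,cv2.copyMakeBorder(b,0,0,0,96,0)]))
E
```

```text
{'eef_pos': array([ 502.138, -146.824,  205.206]), 'wrist_force': array([-2.935, -0.247,  1.084]), 'moment': array([0.002, 0.565, 0.016]), 'joints': array([-3.550e-01,  2.190e-01,  1.560e+00,  1.000e-03,  1.362e+00,
        1.133e+00])}
```

View pics/c2.png

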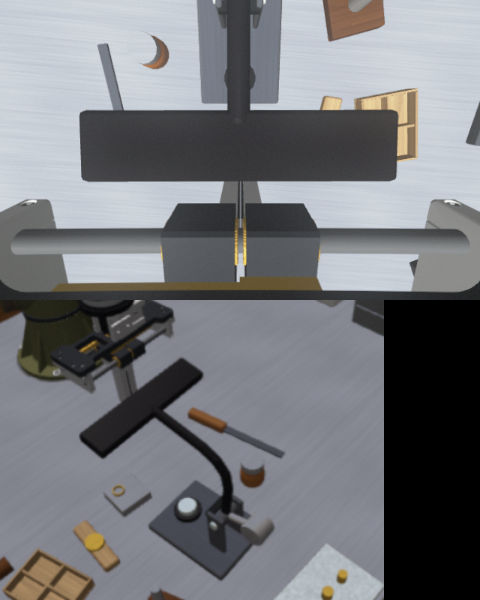

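The head is rising steadily at about 3 N, with the contact centred on the lower front edge. I'll keep going along the arc.

>>> play_rows([
  [[-0.005,-0.0066,0],0,1],
  [[-0.0105,-0.0132,0],0,1],
  [[-0.0163,-0.0198,0],0,1],
  [[-0.0222,-0.026,0],0,1],
  [[-0.0282,-0.032,0],0,1],
  [[-0.0342,-0.038,0],0,1],
  [[-0.0405,-0.0435,0],0,1],
  [[-0.047,-0.049,0],0,1],
  [[-0.0536,-0.054,0],0,1],
  [[-0.0604,-0.059,0],0,1],
  [[-0.0672,-0.0638,0],0,1],
  [[-0.0742,-0.0683,0],0,1],
])

```text
clock: 4.5
eef_pos: [575.7, -140.7, 272.8]
eef_rot: [-1.571, -0.0, -3.059]
wrist_force: [-1.0, -0.1, 0.5]
finger_gap: 0.4
```

>>> play_rows([
  [[-0.007,-0.004,0],0,1],
  [[-0.0143,-0.0082,0],0,1],
  [[-0.0216,-0.0121,0],0,1],
  [[-0.029,-0.0155,0],0,1],
  [[-0.0365,-0.019,0],0,1],
  [[-0.044,-0.022,0],0,1],
  [[-0.05,-0.024,0],0,1],
  [[-0.055,-0.0255,0],0,1],
  [[-0.058,-0.0265,0],0,1],
  [[-0.058,-0.0265,0],0,1],
  [[-0.058,-0.0265,0],0,1],
  [[-0.058,-0.0265,0],0,1],
])

```text
clock: 5.7
eef_pos: [633.4, -136.0, 299.4]
eef_rot: [-1.571, -0.0, -3.059]
wrist_force: [-0.5, 0.2, -0.2]
finger_gap: 0.4
```

```bash
python3 - <<'E'
from h import *
s=manip.read_state();print({k:np.round(s[k],3) for k in ('eef_pos','wrist_force','moment','joints','clock')})
a=manip.camera("wrist")[:,:,::-1]
b=manip.camera("scene")[:,:,::-1][50:350,120:504]
a=cv2.resize(a,(480,300))
cv2.imwrite('pics/c3.png',np.vstack([a,cv2.copyMakeBorder(b,0,0,0,96,0)]))
E
```

```text
{'eef_pos': array([ 633.397, -135.95 ,  299.384]), 'wrist_force': array([-0.487,  0.219, -0.207]), 'moment': array([ 0.048,  0.021, -0.001]), 'joints': array([-2.680e-01,  4.850e-01,  9.940e-01,  1.000e-03,  1.664e+00,
        1.220e+00]), 'clock': np.float64(5.7)}
```

View pics/c3.png

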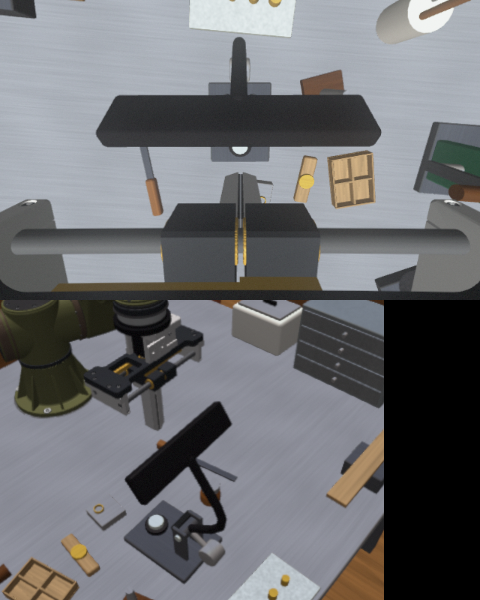

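The lamp has left the fingers and is tipping back on its own. I'll back off and check where the button is relative to the tool.

>>> play_rows([
  [[0.01,0,0],0,1],
  [[0.025,0,0],0,1],
  [[0.035,0,0],0,1],
  [[0.04,0,0],0,1],
  [[0.04,0,0],0,1],
  [[0.04,0,0],0,1],
  [[0.04,0,0],0,1],
  [[0.04,0,0],0,1],
  [[0.04,0,0],0,1],
  [[0.04,0,0],0,1],
])

```text
clock: 6.8
eef_pos: [593.6, -139.3, 299.3]
eef_rot: [-1.572, -0.0, -3.059]
wrist_force: [0.0, -0.6, -0.3]
finger_gap: 0.2
```

```bash
python3 - <<'E'
from h import *
s=manip.read_state();print({k:np.round(s[k],3) for k in ('eef_pos','eef_rot','wrist_force','clock')})
P=manip.camera_params("wrist");R=cv2.Rodrigues(P["rvec"])[0];print("cam",-R.T@P["tvec"])
a=manip.camera("wrist")[:,:,::-1]; cv2.imwrite("pics/w4.png",a)
g=cv2.cvtColor(np.ascontiguousarray(a),cv2.COLOR_BGR2GRAY)
print("pred px",proj([597.5,-138.2,38],P))
T=manip.camera_params("top");t=np.ascontiguousarray(manip.camera("top")[:,:,::-1]);cv2.imwrite("pics/t4.png",t)
b=manip.camera("scene")[:,:,::-1][50:350,120:504]
cv2.imwrite('pics/c4.png',np.vstack([cv2.resize(a,(480,300)),cv2.copyMakeBorder(b,0,0,0,96,0)]))
E
```

```text
{'eef_pos': array([ 593.64 , -139.253,  299.318]), 'eef_rot': array([-1.572, -0.   , -3.059]), 'wrist_force': array([ 0.033, -0.615, -0.305]), 'clock': np.float64(6.8)}
cam [ 666.30302256 -133.40098152  506.54402365]
pred px [[319.9420923  170.15668943]]
```

View pics/c4.png

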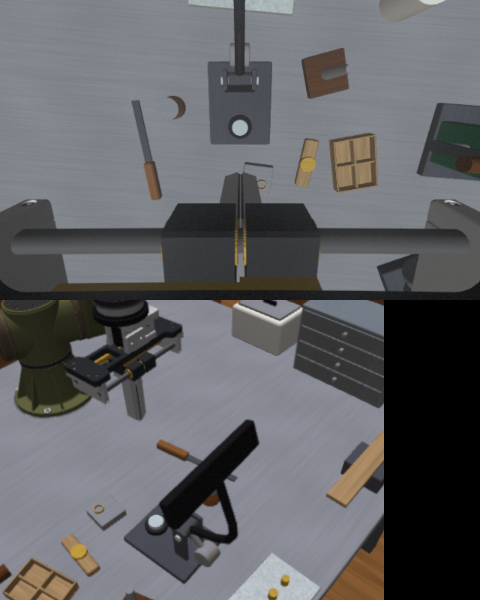

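Lamp head upright behind the pivot. The button's position in the wrist image, about (320,169), matches the predicted (320,170). Going down above it.

>>> play_rows([
  [[-0.001,0.012,0],0,1],
  [[-0.003,0.035,0],0,1],
  [[-0.003,0.06,0],0,1],
  [[-0.003,0.085,0],0,1],
  [[-0.003,0.11,0],0,1],
  [[-0.003,0.135,0],0,1],
  [[-0.003,0.16,0],0,1],
  [[-0.003,0.185,0],0,1],
  [[-0.003,0.21,0],0,1],
  [[-0.003,0.23,0],0,1],
  [[-0.003,0.244,0],0,1],
  [[-0.003,0.25,0],0,1],
  [[-0.003,0.25,0],0,1],
])

```text
clock: 8.25
eef_pos: [596.2, -138.8, 48.8]
eef_rot: [-1.572, -0.001, -3.059]
wrist_force: [0.3, -0.5, 0.7]
finger_gap: 0.3
```

```bash
python3 - <<'E'
from h import *
s=manip.read_state();print({k:np.round(s[k],3) for k in ('eef_pos','wrist_force','clock')})
a=manip.camera("wrist")[:,:,::-1]
b=manip.camera("scene")[:,:,::-1][50:350,120:504]
cv2.imwrite('pics/c5.png',np.vstack([cv2.resize(a,(480,300)),cv2.copyMakeBorder(b,0,0,0,96,0)]))
E
```

```text
{'eef_pos': array([ 596.25 , -138.798,   48.845]), 'wrist_force': array([ 0.297, -0.522,  0.713]), 'clock': np.float64(8.25)}
```

View pics/c5.png

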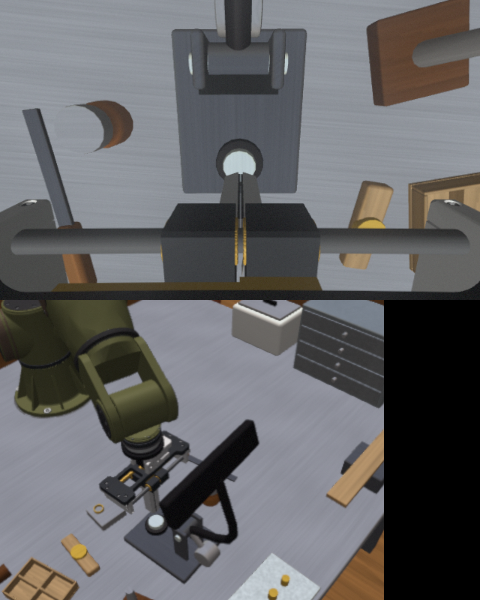

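The tip hangs about 11 mm above the button, centred on it, and the lamp stays raised. Pressing gradually.

>>> play_rows([
  [[-0.001,0.004,0],0,1],
  [[-0.001,0.008,0],0,1],
  [[-0.001,0.01,0],0,1],
  [[-0.001,0.011,0],0,1],
  [[-0.001,0.012,0],0,1],
  [[-0.001,0.013,0],0,1],
  [[-0.001,0.014,0],0,1],
  [[-0.001,0.015,0],0,1],
  [[-0.001,0.015,0],0,1],
])

```text
clock: 9.25
eef_pos: [597.8, -138.9, 35.1]
eef_rot: [-1.571, 0.001, -3.059]
wrist_force: [-0.3, -1.1, 0.5]
finger_gap: 0.6
```

>>> play_rows([
  [[0,0.001,0],0,1],
  [[0,0.002,0],0,1],
  [[0,0.002,0],0,1],
])

```text
clock: 9.55
eef_pos: [597.8, -138.9, 32.9]
eef_rot: [-1.571, 0.0, -3.059]
wrist_force: [-0.2, -0.4, -0.1]
finger_gap: 0.2
```

```bash
python3 - <<'E'
from h import *
a=manip.camera("wrist")[:,:,::-1][130:330,200:440]
b=manip.camera("scene")[:,:,::-1][230:330,200:350]
cv2.imwrite('pics/c6.png',np.vstack([cv2.resize(a,(480,400),interpolation=2)[:300],cv2.resize(b,(480,300),interpolation=2)]))
E
```

```text
(no output)
```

View pics/c6.png

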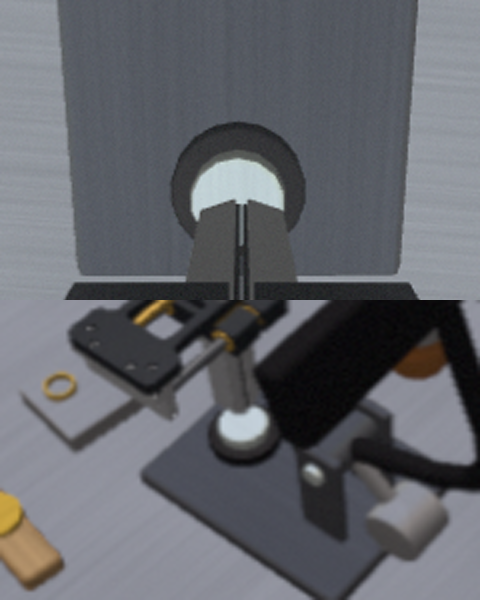

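>>> play_rows([
  [[0,0.001,0],0,1],
  [[0,0.001,0],0,1],
])

```text
clock: 9.85
eef_pos: [597.8, -138.9, 32.0]
eef_rot: [-1.571, 0.0, -3.059]
wrist_force: [0.1, 0.9, -0.3]
finger_gap: 0.9
```

>>> play_rows([
  [[0,0.001,0],0,1],
  [[0,0.001,0],0,1],
])

```text
clock: 10.05
eef_pos: [597.7, -138.8, 30.8]
eef_rot: [-1.571, 0.0, -3.059]
wrist_force: [0.8, 0.2, 0.7]
finger_gap: 0.1
```

>>> play_rows([
  [[0,0.001,0],0,1],
  [[0,0.001,0],0,1],
])

```text
clock: 10.25
eef_pos: [597.6, -138.8, 29.6]
eef_rot: [-1.571, 0.0, -3.059]
wrist_force: [0.6, -0.1, -0.0]
finger_gap: 0.2
```

```bash
python3 - <<'E'
from h import *
P=manip.camera_params("wrist");s=manip.read_state();print(s["eef_pos"],s["wrist_force"])
a=np.ascontiguousarray(manip.camera("wrist")[:,:,::-1])
for n,p in [("tcp",s["eef_pos"])]+[("btn%d %d"%(z,r),[597.5+r*.9966,-138.2+r*.083,z]) for z in(38,32,26) for r in(-17,0,17)]: print(n,proj(p,P).round(1)-[200,130])
Tp=manip.camera_params("scene");print("scene tcp",proj(s["eef_pos"],Tp),"btn38",proj([597.5,-138.2,38],Tp))
c=a[130:330,200:440];b=np.ascontiguousarray(manip.camera("scene")[:,:,::-1])[230:330,200:350]
cv2.imwrite('pics/c7.png',np.vstack([cv2.resize(c,(480,400),interpolation=2)[:300],cv2.resize(b,(480,300)[:2],interpolation=2)]))
E
```

```text
[ 597.6498616  -138.81442877   29.62976099] [ 0.64492965 -0.09333261 -0.01607765]
tcp [[120.3  99.1]]
btn38 -17 [[119.4 126.2]]
btn38 0 [[119.4 103.3]]
btn38 17 [[119.3  79.5]]
btn32 -17 [[119.4 122.7]]
btn32 0 [[119.4 100.4]]
btn32 17 [[119.4  77.2]]
btn26 -17 [[119.5 119.4]]
btn26 0 [[119.4  97.6]]
btn26 17 [[119.4  75. ]]
scene tcp [[275.49257321 271.67042307]] btn38 [[275.292362   269.18712365]]
```

View pics/c7.png

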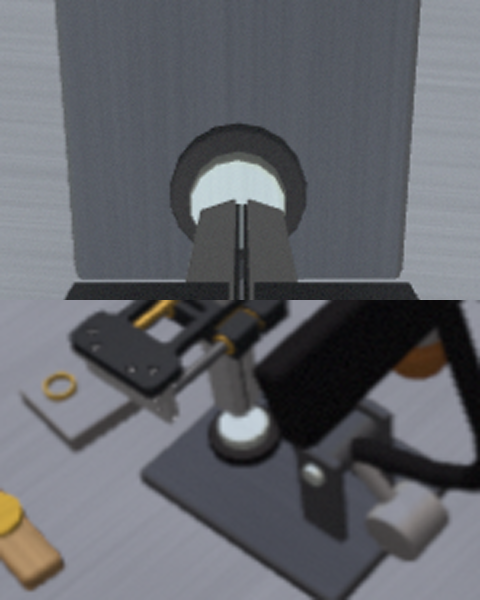

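```bash
python3 - <<'E'
from h import *
L=[]
for n,f,(r0,r1,c0,c1) in (("scene","scene0",(255,290,260,292)),("top","top0",(195,220,378,405)),("top","t4",(195,220,378,405))):
    g=cv2.cvtColor(cv2.imread(f"pics/{f}.png"),cv2.COLOR_BGR2GRAY)
    m=np.zeros_like(g);m[r0:r1,c0:c1]=(g[r0:r1,c0:c1]>140)*255
    c=max(cv2.findContours(m,0,2)[0],key=cv2.contourArea);q,ax,_=cv2.fitEllipse(c);print(f,q,ax)
    L.append(ray(q,manip.camera_params(n)))
(c1,d1),(c2,d2)=L[0],L[1]
t=np.linalg.lstsq(np.c_[d1,-d2],c2-c1,rcond=None)[0];print(c1+d1*t[0],c2+d2*t[1])
for z in(24,32,38):
  print(z,[(c+d*(z-c[2])/d[2]).round(1)[:2] for c,d in L])
E
```

```text
scene0 (275.29595947265625, 270.631103515625) (11.639250755310059, 13.912137985229492)
top0 (392.5, 206.86544799804688) (13.177640914916992, 13.343934059143066)
t4 (387.9235534667969, 207.4866943359375) (4.098446846008301, 8.93151569366455)
[ 597.76292674 -138.97552418   33.75560148] [ 597.97323582 -138.71505134   33.74260046]
24 [array([ 592.1, -134.9]), array([ 599., -140.]), array([ 597.4, -129.7])]
32 [array([ 596.7, -138.2]), array([ 598.1, -138.9]), array([ 596.6, -128.8])]
38 [array([ 600.2, -140.8]), array([ 597.5, -138.2]), array([ 596., -128.])]
```

Contact force is still nil, and triangulation puts the button top at 34–38 mm. Keep going down in 1 mm steps, watching the force.

>>> play_rows([
  [[0,0.001,0],0,1],
  [[0,0.001,0],0,1],
  [[0,0.001,0],0,1],
])

```text
clock: 10.65
eef_pos: [597.7, -138.8, 28.8]
eef_rot: [-1.571, 0.0, -3.059]
wrist_force: [0.3, -0.2, 0.9]
finger_gap: 0.2
```

```bash
python3 - <<'E'
from h import *
s=manip.read_state();print(s["eef_pos"],s["wrist_force"],s["moment"],s["effort"],s["clock"])
Tp=manip.camera_params("scene")
b=np.ascontiguousarray(manip.camera("scene")[:,:,::-1]);cv2.imwrite("pics/s8.png",b)
w=np.ascontiguousarray(manip.camera("wrist")[:,:,::-1])
o=cv2.imread("pics/scene0.png")
f=lambda i:cv2.resize(i[250:290,255:305],(500,400),interpolation=0)[:280]
cv2.imwrite('pics/c8.png',np.vstack([f(o),f(b)]))
print(b[255:285,275].mean(1).round(),o[255:285,275].mean(1).round())
E
```

```text
[ 597.71603936 -138.82767172   28.75197317] [ 0.34641003 -0.24209575  0.87955887] [ 0.03385206  0.00529741 -0.0228058 ] [ 3.33579037e-04 -6.50927281e+01 -3.13418627e+01  3.81279888e-02
 -6.80566882e-02 -3.65890537e-05] 10.65
[ 59.  59.  65.  63.  65.  67.  68.  72.  75.  75.  75.  75.  76.  99.
 160. 199. 204. 203. 204. 205. 204. 188. 128.  94.  82.  52.  43.  38.
  16.  20.] [129. 117.  91.  77.  75.  74.  73.  74.  76. 100. 181. 189. 189. 188.
 189. 189. 187. 187. 188. 188. 187. 173. 117.  87.  75.  45.  41.  32.
  11.  14.]
```

View pics/c8.png

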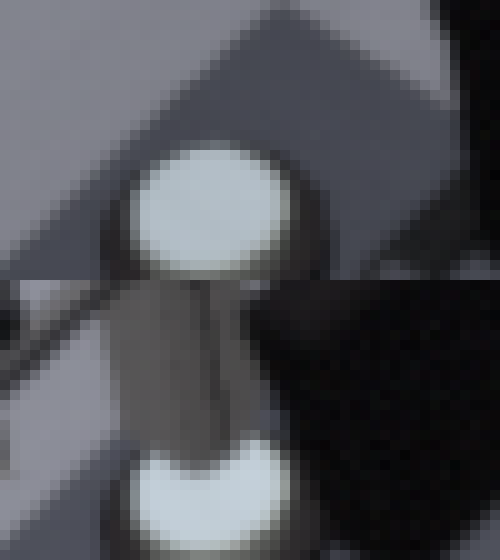

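```bash
python3 - <<'E'
from h import *
s=manip.read_state();P=manip.camera_params("wrist");T=manip.camera_params("scene")
c1,d1=ray((277,268.5),T)
R=cv2.Rodrigues(T["rvec"])[0];print("scenecam",c1)
for r in (230,232):
  c2,d2=ray((320,r),P)
  t=np.linalg.lstsq(np.c_[d1,-d2],c2-c1,rcond=None)[0];print(r,(c1+d1*t[0]).round(1),(c2+d2*t[1]).round(1))
print(s["eef_pos"])
for p in ([0,0,0],[8,0,0],[8,0,10],[0,0,10]): print(p,proj(s["eef_pos"]+p,T),proj(s["eef_pos"]+p,P))
E
```

```text
scenecam [1040.31697555 -458.3375607   794.31111967]
230 [ 603.6 -138.    46.1] [ 603.2 -138.2   46.3]
232 [ 603.1 -137.6   45.3] [ 601.7 -138.3   45.8]
[ 597.72011834 -138.85679293   28.77397317]
[0, 0, 0] [[275.53739143 271.93098628]] [[320.32070846 229.14638675]]
[8, 0, 0] [[278.10145168 274.01740994]] [[321.24917738 218.49473598]]
[8, 0, 10] [[277.68741635 271.31282499]] [[321.28708925 222.90593463]]
[0, 0, 10] [[275.10480037 269.22033888]] [[320.3152733  234.00951581]]
```

Triangulating the visible fingertips puts them near z = 46, about 17 mm above the reported TCP. That explains the missing force: the tips haven't reached the button yet. I'll keep lowering in small steps and let the force decide.

>>> play_rows([
  [[0,0.001,0],0,1],
  [[0,0.002,0],0,1],
  [[0,0.003,0],0,1],
  [[0,0.004,0],0,1],
  [[0,0.004,0],0,1],
])

```text
clock: 11.25
eef_pos: [597.6, -138.8, 24.6]
eef_rot: [-1.571, -0.0, -3.059]
wrist_force: [0.0, 0.1, 0.4]
finger_gap: 0.2
```

>>> play_rows([
  [[0,0.001,0],0,1],
  [[0,0.002,0],0,1],
  [[0,0.002,0],0,1],
])

```text
clock: 11.55
eef_pos: [597.5, -138.8, 22.4]
eef_rot: [-1.571, -0.0, -3.059]
wrist_force: [0.4, 0.8, -0.5]
finger_gap: 0.6
```

>>> play_rows([
  [[0,0.001,0],0,1],
  [[0,0.002,0],0,1],
  [[0,0.002,0],0,1],
])

```text
clock: 11.85
eef_pos: [597.5, -138.8, 20.2]
eef_rot: [-1.572, -0.0, -3.059]
wrist_force: [0.6, 0.3, 0.0]
finger_gap: 0.1
```

>>> play_rows([
  [[0,0.001,0],0,1],
  [[0,0.002,0],0,1],
  [[0,0.002,0],0,1],
])

```text
clock: 12.15
eef_pos: [597.4, -138.7, 18.0]
eef_rot: [-1.572, -0.001, -3.059]
wrist_force: [-0.9, 0.2, 1.0]
finger_gap: 0.4
```

>>> play_rows([
  [[0,0.001,0],0,1],
  [[0,0.002,0],0,1],
  [[0,0.002,0],0,1],
])

```text
clock: 12.45
eef_pos: [597.3, -138.7, 15.8]
eef_rot: [-1.572, -0.001, -3.059]
wrist_force: [-0.1, -0.5, 0.8]
finger_gap: 0.9
```

```bash
python3 - <<'E'
from h import *
s=manip.read_state();P=manip.camera_params("wrist");T=manip.camera_params("scene");print(s["eef_pos"],s["wrist_force"],s["moment"])
b=np.ascontiguousarray(manip.camera("scene")[:,:,::-1]);cv2.imwrite("pics/s9.png",b)
w=np.ascontiguousarray(manip.camera("wrist")[:,:,::-1]);cv2.imwrite("pics/w9.png",w)
print("scene col275",b[260:285,275].mean(1).round())
print("wrist col310",w[195:240,310].mean(1).round())
print("tcp",proj(s["eef_pos"],T),proj(s["eef_pos"],P))
o=cv2.imread("pics/s8.png")
f=lambda i:cv2.resize(i[250:290,255:305],(400,320),interpolation=0)
cv2.imwrite('pics/c9.png',np.hstack([f(b),cv2.resize(w[180:260,270:370],(400,320),interpolation=0)]))
E
```

```text
[ 597.28311306 -138.7232386    15.8343513 ] [-0.08911241 -0.50186103  0.81558292] [0.03219204 0.0239188  0.01798463]
scene col275 [ 67.  67.  69.  71.  75.  74.  75.  74.  76.  75.  75.  79. 120. 197.
 205. 204. 189. 128.  95.  81.  50.  43.  39.  15.  18.]
wrist col310 [ 97.  88.  39.  36.  40.  43.  52.  51.  56.  56.  56.  55.  56.  50.
  54.  54.  59.  73.  87.  88.  89. 104. 159. 206. 208. 208. 209. 209.
 208. 208. 207. 206. 208. 208. 207. 204. 164.  79.  82.  81.  80.  83.
  83.  84.  82.]
tcp [[275.99421471 275.2231802 ]] [[320.32069547 229.13509413]]
```

View pics/c9.png

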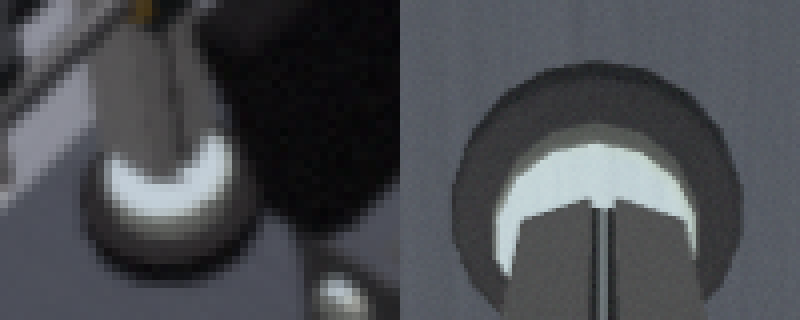

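The tip has moved down in the image, now around row 272 in the scene view, and the button hasn't moved yet. Contact should be near, so I'll continue.

>>> play_rows([
  [[0,0.001,0],0,1],
  [[0,0.002,0],0,1],
  [[0,0.002,0],0,1],
])

```text
clock: 12.85
eef_pos: [597.3, -138.7, 13.8]
eef_rot: [-1.572, -0.001, -3.059]
wrist_force: [0.4, 0.2, 0.7]
finger_gap: 0.5
```

>>> play_rows([
  [[0,0.001,0],0,1],
  [[0,0.002,0],0,1],
  [[0,0.002,0],0,1],
])

```text
clock: 13.15
eef_pos: [597.2, -138.7, 11.6]
eef_rot: [-1.572, -0.001, -3.059]
wrist_force: [0.3, -0.1, -0.4]
finger_gap: 0.4
```

```bash
cat > chk.py <<'E'
from h import *
s=manip.read_state();T=manip.camera_params("scene");print(s["clock"],s["eef_pos"],s["wrist_force"])
b=np.ascontiguousarray(manip.camera("scene")[:,:,::-1]);w=np.ascontiguousarray(manip.camera("wrist")[:,:,::-1])
cv2.imwrite("pics/s_%05d.png"%(s["clock"]*100),b);cv2.imwrite("pics/w_%05d.png"%(s["clock"]*100),w)
print("scene",b[262:285,275].mean(1).round())
for c in(310,330):
  g=w[190:250,c].mean(1); i=np.where(g>150)[0]; print("wrist",c,"white rows",i.min()+190 if len(i) else None,i.max()+190 if len(i) else None)
E
python3 chk.py
```

```text
13.15 [ 597.1678223  -138.67232538   11.59703108] [ 0.34103402 -0.12628695 -0.41971092]
scene [ 68.  72.  74.  75.  75.  75.  77.  76.  76.  75.  80. 119. 196. 203.
 188. 127.  94.  80.  51.  46.  38.  16.  17.]
wrist 310 white rows 219 231
wrist 330 white rows 220 230
```

>>> play_rows([
  [[0,0.001,0],0,1],
  [[0,0.002,0],0,1],
  [[0,0.002,0],0,1],
])

```text
clock: 13.55
eef_pos: [597.4, -138.7, 9.9]
eef_rot: [-1.572, -0.001, -3.059]
wrist_force: [-0.2, 0.9, 1.2]
finger_gap: 0.6
```

>>> play_rows([
  [[0,0.001,0],0,1],
  [[0,0.002,0],0,1],
  [[0,0.002,0],0,1],
])

```text
clock: 13.85
eef_pos: [597.4, -138.7, 7.8]
eef_rot: [-1.572, -0.001, -3.059]
wrist_force: [-0.9, 0.6, 3.6]
finger_gap: 0.5
```

```bash
python3 chk.py
```

```text
13.85 [ 597.3908742  -138.74218377    7.80818765] [-0.87913473  0.62631232  3.61431424]
scene [ 71.  71.  75.  74.  75.  75.  77.  76.  77.  76.  77.  79. 110. 176.
 201. 187. 121.  86.  51.  43.  37.  19.  18.]
wrist 310 white rows 220 231
wrist 330 white rows 221 230
```

Contact: the force has risen to 3.6 N and the button is going down. I'll continue until the force climbs steeply at its stop.

>>> play_rows([
  [[0,0.001,0],0,1],
  [[0,0.002,0],0,1],
  [[0,0.002,0],0,1],
])

```text
clock: 14.25
eef_pos: [597.4, -138.7, 5.9]
eef_rot: [-1.572, -0.001, -3.059]
wrist_force: [-1.2, 0.7, 3.9]
finger_gap: 0.5
```

>>> play_rows([
  [[0,0.001,0],0,1],
  [[0,0.0015,0],0,1],
  [[0,0.0015,0],0,1],
])

```text
clock: 14.55
eef_pos: [597.5, -138.8, 5.0]
eef_rot: [-1.572, -0.0, -3.059]
wrist_force: [-3.7, 1.2, 9.8]
finger_gap: 0.0
```

>>> play_rows([
  [[0,0.0008,0],0,1],
  [[0,0.0008,0],0,1],
  [[0,0.0008,0],0,1],
])

```text
clock: 14.85
eef_pos: [597.6, -138.8, 5.0]
eef_rot: [-1.571, -0.0, -3.059]
wrist_force: [-5.3, 1.9, 12.4]
finger_gap: 0.4
```

```bash
python3 chk.py
```

```text
14.85 [ 597.56931017 -138.78559842    4.96829842] [-5.30479053  1.94922298 12.38450096]
scene [ 72.  74.  75.  75.  75.  75.  75.  75.  76.  75.  77.  78.  82. 124.
 199. 202. 180. 102.  52.  45.  39.  16.  21.]
wrist 310 white rows 220 231
wrist 330 white rows 221 230
```

The tool has stopped at the end of travel: 12 N, no further movement, and the button edge has dropped about 1.6 px, which is about 6 mm. Releasing straight up.

>>> play_rows([
  [[0,-0.002,0],0,1],
  [[0,-0.005,0],0,1],
  [[0,-0.01,0],0,1],
  [[0,-0.018,0],0,1],
  [[0.002,-0.03,0],0,1],
  [[0.005,-0.05,0],0,1],
  [[0.015,-0.075,0],0,1],
  [[0.03,-0.1,0],0,1],
  [[0.05,-0.125,0],0,1],
  [[0.07,-0.15,0],0,1],
  [[0.09,-0.175,0],0,1],
  [[0.105,-0.195,0],0,1],
  [[0.11,-0.2,0],0,1],
  [[0.11,-0.2,0],0,1],
  [[0.11,-0.2,0],0,1],
])

```text
clock: 16.45
eef_pos: [488.1, -147.9, 204.1]
eef_rot: [-1.572, -0.001, -3.059]
wrist_force: [-0.0, 0.9, -0.5]
finger_gap: 0.3
```

```bash
python3 - <<'E'
from h import *
s=manip.read_state();print(s["clock"],s["eef_pos"],s["wrist_force"])
b=np.ascontiguousarray(manip.camera("scene")[:,:,::-1]);t=np.ascontiguousarray(manip.camera("top")[:,:,::-1])
print(b[262:285,275].mean(1).round())
cv2.imwrite("pics/cf.png",np.vstack([b[110:400,80:480],t[60:310,240:640]]))
o=cv2.imread("pics/top0.png");d=cv2.absdiff(o,t).max(2)
for n,(r0,r1,c0,c1) in dict(jar=(180,210,315,345),file=(188,292,285,320),mandrel=(130,182,438,488),tray=(203,272,478,540),clampR=(212,268,472,476)).items(): print(n,(d[r0:r1,c0:c1]>40).sum())
E
```

```text
16.45 [ 488.09272325 -147.86592671  204.12964082] [-0.02357087  0.89652847 -0.46855118]
[ 75.  77. 103. 186. 193. 194. 193. 194. 194. 192. 191. 192. 194. 192.
 178. 121.  90.  75.  47.  40.  37.  12.  15.]
jar 0
file 0
mandrel 0
tray 804
clampR 144
```

View pics/cf.png

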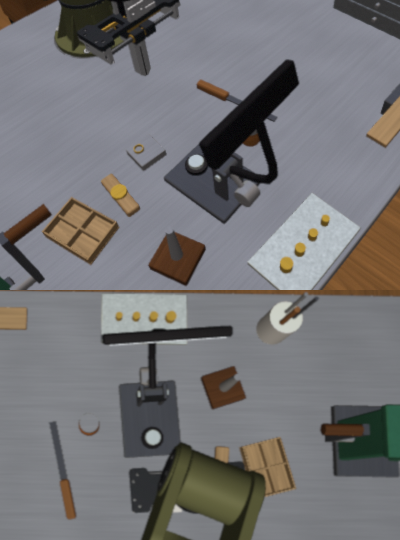

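Final picture: the head stands raised behind the foot, the button is back up (lower edge at row 276–277, as before), and the small items are in place. The tray and clamp differences in the top view come from the arm covering them, so I'll confirm those in the scene view and hand in.

```bash
python3 - <<'E'
from h import *
o=cv2.imread("pics/scene0.png");b=np.ascontiguousarray(manip.camera("scene")[:,:,::-1]);d=cv2.absdiff(o,b).max(2)
for n,(r0,r1,c0,c1) in dict(tray=(308,372,122,198),clamp=(282,326,180,220),block_ring=(243,280,205,248),mandrel=(338,392,228,288)).items(): print(n,(d[r0:r1,c0:c1]>40).sum())
manip.sign_off()
E
```

```text
tray 0
clamp 0
block_ring 0
mandrel 0
the job is handed in; nothing more can be done
```

The lamp head is up against its rear side and staying there, the button has been pressed fully and has come back up, and the job is handed in at about 16.5 s.

**Lamp:** I pushed the middle of the head's lower front edge along its arc with the outside of the closed fingers. Forces read between moves were about 1–3 N. Past the balance point it left the fingers and tipped over slowly by itself. It was still raised in the final pictures about 10 s later. I judged the rear stop by eye and did not measure the angle.

**Button:** I pressed it straight down with the closed fingertips until the tool stopped moving at about 12 N. The button had dropped about 6 mm in the image, and after release it was back at its original height.

**Other items:** The scene and top views show no change for the block with the ring, clamp, tray, mandrel stand, jar and file. The top view did show differences at the tray and clamp, but only because the arm covered them; the scene view showed none.

**Disagreement:** The fingertips met the button with the reported TCP about 28 mm lower than the button top. My camera estimate had put the tips about 17 mm above the TCP. Because of this I lowered in 1 mm steps and relied on the force reading rather than the reported height.

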